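# Tuck the backing strip under the weld fixture's leaf and hold it flat

## Robot

A 6-joint arm with a two-finger parallel gripper is mounted at the origin on the work surface. World frame = base frame: x ahead of the robot, y to its left, z up, the work surface at z = 0. Lengths are in m, angles in degrees, forces in N, time in s.
With the tool pointing down it reaches from about 0.4 to 0.825 m from the base axis. Payload 7 kg.
Tool frame: the origin (TCP) lies midway between the tips of the shut fingers; the grasp point (between the pads) lies 19 mm behind it; z points along the fingers, y is the line along which they close (so a half turn about z gives the same grasp; the last joint's range is limited). The gripper opens to 88 mm and grips with 3 to 60 N. Pads are 19 mm wide; open, the fingers measure 130 mm over their backs; the gripper's body (78 mm by 193 mm) begins 47 mm behind the grasp point.
Start: joints at [81.824, 20.546, 0.682, 0, -70.136, -16.507], TCP at [0.282, 0.613, 0.227] pointing down, gripper open.
Joint ranges: [-176.03, 176.03], [-82.01, 121.73], [-58.28, 71.71], [-173.87, 95.51], [-174.79, -0.11], [-173.66, 173.66]. Speed limits (degrees/s): [136.94, 136.94, 172.46, 180, 180, 180].

## Interface

Orientations are given as a 3x3 rotation matrix whose columns are the frame's x, y, z axes.
In Python, from rig import robot gives the robot as it stands. Calls block until the motion is done:
- robot.goto(position, orientation): joint-space move of the TCP to a pose.
- robot.servo_line(position, ori=None, speed=0.15): straight line of the TCP; ori=None keeps the orientation; speed is the mean speed in m/s.
- robot.movej(angles): joint-space move.
- robot.move_gripper(opening): opening from 0.0 (shut) to 1.0 (fully open); the grip force is fixed at half the most; returns when the fingers have stopped.
- robot.dwell(seconds).
- robot.ik(position, orientation): joint angles nearest the present ones, or None.
- robot.grab_frame(name): name is "side" or "top" or "wrist"; returns (picture, depth): 480x640x3 uint8, red, green, blue; 480x640 float32, m along the optical axis (not along the pixel's ray), 0 where there is no reading.
- robot.camera_info(name): a dict with "vfov" (degrees; the focal length in pixels is half the picture's height over the tangent of half this angle, whatever the lens; pixels are square), "cx", "cy" (the principal point, pixels), "view" (4x4, takes a point from world to camera coordinates); the wrist camera has in their place "T_tool_cam" (4x4, takes a point from camera to tool coordinates, whose origin is the TCP and whose axes are the flange's). Camera axes: x right, y down, z forward; pixel columns grow to the right and rows downward; lengths in m; the calibration is good to about 2 mm. A picture is of the moment at which its call begins: read the wrist's pose just before it. camera_info takes no time and is no camera call.
A pose or a line that the arm cannot do raises robot.Unreachable and nothing moves.
- robot.job_done(): hands the job in; it is judged then, once.
Readings, each from a call of its own:
- robot.read_t(): time.
- robot.read_qpos(): joint angles.
- robot.read_qvel(): joint speeds.
- robot.read_effort(): joint torques, N m.
- robot.read_position(): TCP position.
- robot.read_tcp_rot(): TCP orientation.
- robot.read_force(): force on the tool from outside, world axes, zero at the start.
- robot.read_ft_torque(): the same for the moment, N m.
- robot.read_grip_width(): opening from 0.0 (shut) to 1.0 (fully open).
- robot.read_finger_force(): force on a finger pad.
Only numpy, scipy, OpenCV 4.12 (cv2) and the standard library are available. Lean on these libraries where they do the work, as an engineer would, in place of code of your own. Each camera call takes 0.05 s, during which the arm holds its last target. There are 200 camera calls.

## Task

Pick up the long steel backing strip by its grip block, lay it on the bed of the welding fixture and slide its plain end squarely and centrally under the hinged leaf, about 30 mm in, without lifting the leaf. Finish while still holding: keep the gripper on the strip and keep pressing it flat down on the bed with about 10 N. Leave the short strip and the other loose things on the bench where they are.

Things in the scene. Friction and masses are not known exactly. Their poses are not given: they have to be found in the camera images.
- strip: Long backing strip: flat steel plate 120 (x) x 50 (y) x 3 mm, lying flat on the bench left or right of the fixture, about 0.18 kg. Dark grip block on it, 30 (x) x 14 (y) mm, top 33 mm above the underside: grip it across y. Origin: on the underside below the block's middle. +x points to the plain end, 70 mm away; the tail end, 50 mm away at -x, has its edge bent up to 13 mm.
- nose (a point): Middle of the plain end edge of the long strip, on its underside (70 mm along +x of the strip's origin). Axes as the strip's.
- fixture: Welding fixture, fixed: aluminium bed plate 220 (x) x 160 (y) mm, top 12 mm above the bench, under a hinged steel leaf. Origin: centre of its underside. +x: tucking direction, from the open front of the bed to the hinge; z up. A hinge block closes the space under the leaf 55 mm past the lip. Hinge ears at x = 75 to 100, y = +-56 mm rise to 36 mm above the bench.
- lip (a point): Point on the bed's top surface (12 mm above the bench) straight below the middle of the leaf's free edge (lip), 20 mm along +x from the fixture's centre. Axes as the fixture's: +x goes in under the leaf.
- leaf (a joint): Hinge angle of the steel leaf (rad): 0 lying level, its lowest; grows as the lip is lifted (0.015 rad is 1 mm). The leaf is 65 (x) x 90 (y) x 3 mm, hinged at its far end; its level underside is 6.5 mm above the bed, so the strip passes under with 3.5 mm to spare. It turns freely, only its weight (0.15 kg) keeps it down.
- short_strip: A short strip of the same kind, to be left alone: 60 mm long, 30 mm wide, 3 mm thick, with the same 30 x 14 mm grip block (top at 33 mm). It lies on the other side of the fixture from the long strip. Origin on the underside below the block.
- driver: A screwdriver lying at the far right of the bench; to be left alone. Origin at its underside.
- jar: A closed glass jar, 60 mm across and 85 mm high, standing at the far left of the bench; to be left alone. Origin at the centre of its underside.
- collar: A loose steel collar, 44 mm across and 12 mm high, lying to the right of the bed's near end; to be left alone. Origin at the centre of its underside.
Mind the look-alikes: they are no part of the job. Leave any purple or yellow look-alike of the strip alone.

How it is judged (in metres and radians):
On the way, in this order (a step that is already met when the one before it is completed fails the run):
1. the long strip is held by the gripper, clear of the bench (contact force between the fingers and strip above 1 N and height (world z) of strip above 0.02 m), for 0.2 s.
2. the strip's plain end has gone in under the lip (x of nose in the frame of lip above 0.005 m and z of nose in the frame of lip between -0.003 and 0.004 m and y of nose in the frame of lip between -0.025 and 0.025 m), for 0.1 s.
At the end, for the whole second after the job is handed in: Plain end 20 to 42 mm in past the lip, within 12 mm of its middle, square within 0.10 rad; strip flat on the bed (tilt under 0.03 rad, end under 2.5 mm up), still; leaf level (under 0.02 rad); fingers on the strip, which presses on the fixture with 5 to 45 N through the last second (x of nose in the frame of lip between 0.02 and 0.042 m and y of nose in the frame of lip between -0.012 and 0.012 m and angle between the x axis of strip and the x axis of fixture, either way round below 0.1 rad and angle between strip's own z axis and vertical below 0.03 rad and z of nose in the frame of lip between -0.003 and 0.0025 m and value of joint leaf below 0.02 rad and contact force between the fingers and strip above 2 N and contact force between strip and fixture between 5 and 45 N and linear speed of strip below 0.02 m/s); the arm keeps its last pose, push and grip.
It fails at once if the leaf is lifted (more than 0.06 rad, 4 mm at the lip) (value of joint leaf above 0.06 rad).
It fails at once if the short strip is moved more than 20 mm (distance of short_strip from where it was at the start of the episode above 0.02 m).
It fails at once if the driver is moved more than 20 mm (distance of driver from where it was at the start of the episode above 0.02 m).
It fails at once if the jar is moved more than 20 mm (distance of jar from where it was at the start of the episode above 0.02 m).
It fails at once if the collar is moved more than 20 mm (distance of collar from where it was at the start of the episode above 0.02 m).
It also fails if it takes over 40 s, if anything falls off the work surface, if the arm or the gripper's body presses on something with over 40 N, if the wrist force passes 120 N, or if a joint passes its speed limit or range.

## Working session

There is one attempt and no reset: what is moved stays moved. The work goes in short steps, each a Python script; the robot and the scene stay as the last script left them, time stands still between calls to the robot, and variables do not carry over. Pictures are saved under pics/ and viewed, at most 10 in all, crops included, and the job is handed in when it is done.

```bash
mkdir -p pics; ls; cat > h.py <<'E'
import numpy as np, cv2
from rig import robot
def save(n,im): cv2.imwrite(f"pics/{n}.png",cv2.cvtColor(im,cv2.COLOR_RGB2BGR))
def cam(name):
    c=robot.camera_info(name); f=240/np.tan(np.radians(c["vfov"])/2)
    if "view" in c: T=np.linalg.inv(np.array(c["view"]))
    else:
        W=np.eye(4); W[:3,:3]=np.array(robot.read_tcp_rot()); W[:3,3]=robot.read_position()
        T=W@np.array(c["T_tool_cam"])
    return f,c["cx"],c["cy"],T
def cast(C,uv,z):
    f,cx,cy,T=C; uv=np.atleast_2d(np.asarray(uv,float))
    d=np.c_[(uv[:,0]-cx)/f,(uv[:,1]-cy)/f,np.ones(len(uv))]@T[:3,:3].T
    o=T[:3,3]; return o+d*((z-o[2])/d[:,2])[:,None]
def world(C,dep):
    f,cx,cy,T=C; v,u=np.mgrid[:480,:640]
    P=np.stack([(u-cx)/f*dep,(v-cy)/f*dep,dep],-1)
    return P@T[:3,:3].T+T[:3,3]
E
python3 - <<'E'
from h import *
for n in("top","side"):
    c=robot.camera_info(n); print(n,c)
    im,d=robot.grab_frame(n); save(n,im); np.savez(f"{n}.npz",im=im,d=d)
E
```

```text
pics
top {'vfov': 46.52613115160527, 'cx': 312.9161731279052, 'cy': 239.99902909815154, 'view': array([[ 1.34658742e-03, -9.99766234e-01, -2.15792421e-02,
         1.03600288e-01],
       [-9.96874337e-01,  3.62524486e-04, -7.90026901e-02,
         5.31370585e-01],
       [ 7.89920450e-02,  2.16181767e-02, -9.96640814e-01,
         1.37064227e+00],
       [ 0.00000000e+00,  0.00000000e+00,  0.00000000e+00,
         1.00000000e+00]])}
side {'vfov': 54.86556820714998, 'cx': 320.6273760641932, 'cy': 242.87002931318727, 'view': array([[ 0.83979128, -0.54253195, -0.02024093, -0.40533006],
       [-0.31228065, -0.45221337, -0.83545429,  0.24029948],
       [ 0.44410742,  0.70792807, -0.54918707,  0.69817641],
       [ 0.        ,  0.        ,  0.        ,  1.        ]])}
```

View pics/top.png

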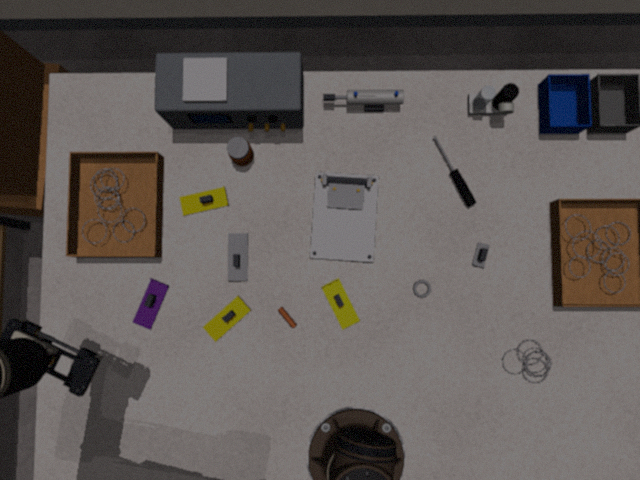

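View pics/side.png

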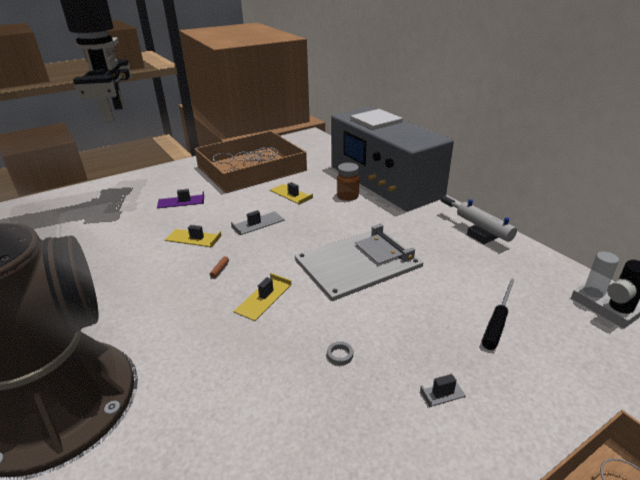

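The grey plate at top-view (238,257) is the candidate long strip. The look-alikes are yellow at (205,201), (228,317) and (340,304), and purple at (151,303). The short grey strip is at (481,255). The fixture is at (345,218), with its hinge at the top (far from the base). I'll confirm this in a crop and take rough measurements.

```bash
python3 - <<'E'
from h import *
z=np.load("top.npz"); im=z["im"]; C=cam("top")
save("crop",cv2.resize(im[150:300,190:400],None,fx=3.8,fy=3.8,interpolation=cv2.INTER_CUBIC))
P=world(C,z["d"])
for n,uv in dict(block=(237,261),sA=(238,234),sB=(238,281),bed=(345,235),near=(344,262),ear1=(323,180),ear2=(369,181),bench=(300,230),b2=(260,290)).items(): print(n,uv,P[uv[1],uv[0]].round(4),cast(C,uv,.003).round(4)[0])
print(cast(C,[(238,257),(345,218)],.01))
E
```

```text
block (237, 261) [0.4785 0.2921 0.0294] [0.4796 0.2963 0.003 ]
sA (238, 234) [0.5482 0.2945 0.0031] [0.5482 0.2945 0.003 ]
sB (238, 281) [ 0.4292  0.2939 -0.0022] [0.4292 0.2931 0.003 ]
bed (345, 235) [0.5446 0.0235 0.0129] [0.5455 0.0232 0.003 ]
near (344, 262) [4.773e-01 2.580e-02 3.000e-04] [0.4772 0.0259 0.003 ]
ear1 (323, 180) [0.68   0.0786 0.0366] [0.6863 0.0788 0.003 ]
ear2 (369, 181) [ 0.6769 -0.0355  0.0378] [ 0.6834 -0.0383  0.003 ]
bench (300, 230) [ 0.5589  0.1374 -0.0038] [0.5583 0.1371 0.003 ]
b2 (260, 290) [ 0.4066  0.2379 -0.0021] [0.4067 0.2373 0.003 ]
[[0.48940934 0.29274484 0.01      ]
 [0.58789536 0.02328479 0.01      ]]
```

View pics/crop.png

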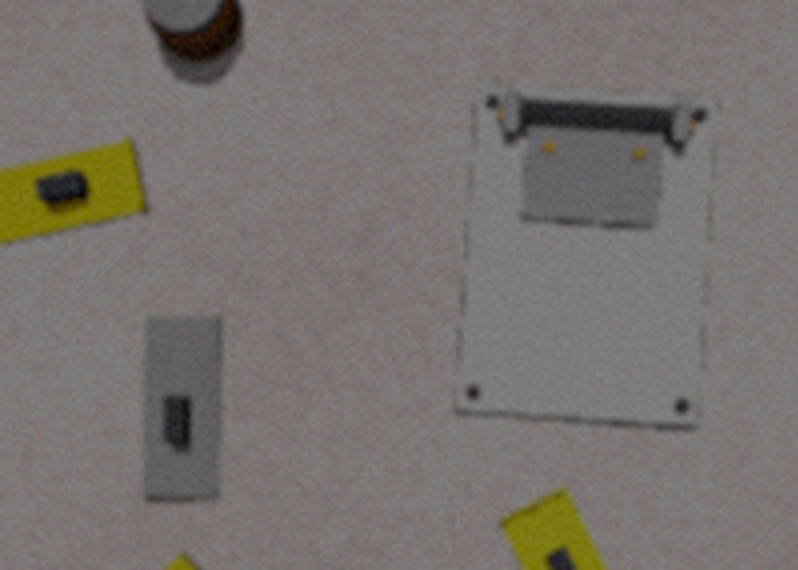

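The crop confirms it: a plain grey 120 x 50 strip with its block at crop (178,423), lying parallel to the bed. Its tail is at the near side (bottom) and its nose at the top. The lip is at crop (590,222). Next I'll measure both from near with the wrist camera.

```bash
python3 - <<'E'
from h import *
np.set_printoptions(precision=4,suppress=True)
print(robot.camera_info("wrist"), robot.read_tcp_rot())
R1=np.diag([1.,-1,-1]); R2=np.diag([-1.,1,-1])
for R in(R1,R2): print(robot.ik([.48,.292,.25],R),robot.ik([.56,.02,.3],R),robot.ik([.57,.02,.03],R))
E
```

```text
{'vfov': 69.1375344231772, 'cx': 317.1471537603244, 'cy': 238.37221956998442, 'T_tool_cam': array([[-0.0003, -0.9608, -0.2773,  0.0749],
       [ 1.    , -0.0003, -0.0001, -0.0004],
       [ 0.    , -0.2773,  0.9608, -0.1577],
       [ 0.    ,  0.    ,  0.    ,  1.    ]])} [[ 0.9086 -0.4177 -0.0005]
 [-0.4177 -0.9086 -0.0014]
 [ 0.0001  0.0015 -1.    ]]
[ 51.2744   9.065  -11.7637   0.     -69.1712  38.7256] [ 22.0614   7.4487  -7.2053   0.     -75.346   67.9386] [ 21.6602  22.4288 -26.0032   0.     -41.568   68.3398]
[  51.2744    9.065   -11.7637    0.      -69.1712 -141.2744] [  22.0614    7.4487   -7.2053    0.      -75.346  -112.0614] [  21.6602   22.4288  -26.0032    0.      -41.568  -111.6602]
```

```bash
python3 - <<'E'
from h import *
np.set_printoptions(precision=4,suppress=True)
R1=np.diag([1.,-1,-1])
for n,p in(("ws",[.53,.292,.22]),("wf",[.63,.022,.24])):
    robot.goto(p,R1); robot.dwell(.3); C=cam("wrist"); im,d=robot.grab_frame("wrist"); save(n,im)
    np.savez(n+".npz",im=im,d=d,T=C[3]); print(n,robot.read_position(),C)
print(robot.read_t(),robot.read_force())
E
```

```text
ws [0.5298 0.2925 0.2199] (np.float64(348.30586063808215), 317.1471537603244, 238.37221956998442, array([[ 0.0005, -0.9607, -0.2775,  0.6048],
       [-1.    , -0.0003, -0.0006,  0.2931],
       [ 0.0005,  0.2775, -0.9607,  0.3777],
       [ 0.    ,  0.    ,  0.    ,  1.    ]]))
wf [0.63   0.0228 0.24  ] (np.float64(348.30586063808215), 317.1471537603244, 238.37221956998442, array([[ 0.0012, -0.9608, -0.2774,  0.705 ],
       [-1.    , -0.001 , -0.0007,  0.0236],
       [ 0.0004,  0.2774, -0.9608,  0.3978],
       [ 0.    ,  0.    ,  0.    ,  1.    ]]))
3.4083 [ 0.4118 -0.5513  0.4122]
```

View pics/ws.png

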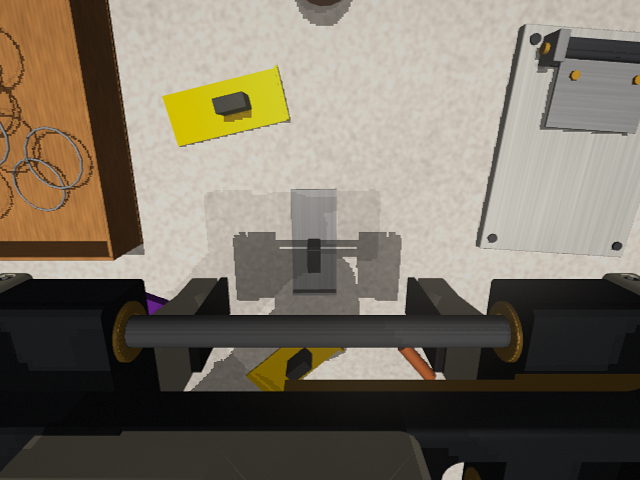

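View pics/wf.png

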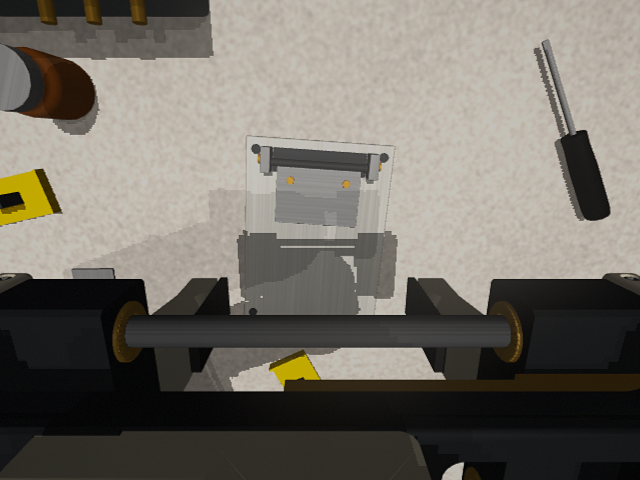

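In ws.png, the strip's nose corners are at about (292,189) and (336,189), the tail edge is at about (292,292)-(337,292), and the block is at (314,255). In wf.png, the lip runs from (275,222) to (357,227) and the hinge ears are at (265,160) and (374,166). I'll refine these by ray casting and depth.

```bash
python3 - <<'E'
from h import *
np.set_printoptions(precision=4,suppress=True)
def load(n):
    z=np.load(n+".npz"); f,cx,cy,_=cam("wrist"); C=(f,cx,cy,z["T"]); return z["im"],z["d"],C,world(C,z["d"])
im,d,C,P=load("ws")
print("bench z",np.median(P[150:180,300:340,2]),"strip z",np.median(P[200:225,300:330,2]))
print("strip corners",cast(C,[(292,189),(336,189)],.003),cast(C,[(292,292),(337,292)],.013))
m=np.zeros((480,640),np.uint8); m[225:285,295:335]=(P[225:285,295:335,2]>.024)*255
c=max(cv2.findContours(m,0,1)[0],key=cv2.contourArea)[:,0]; q=P[c[:,1],c[:,0]]
k=P[m>0]; print("block top z",np.median(k[:,2]),"n",len(k),"rect", cv2.minAreaRect((k[:,:2][abs(k[:,2]-.033)<.004]*1000).astype(np.float32)))
im,d,C,P=load("wf")
print("leaf z",np.median(P[190:215,290:350,2]),"bed z",np.median(P[150:200,252:256,2]))
m=np.zeros((480,640),np.uint8); roi=P[175:240,265:365]; m[175:240,265:365]=(abs(roi[...,2]-.0215)<.0045)*255
m=cv2.morphologyEx(m,cv2.MORPH_OPEN,np.ones((5,5)))
c=max(cv2.findContours(m,0,1)[0],key=cv2.contourArea)
uv=cv2.boxPoints(cv2.minAreaRect(c)); print("leaf box",uv,cast(C,uv,.0215), cv2.minAreaRect((cast(C,c[:,0],.0215)[:,:2]*1000).astype(np.float32)))
print("lip ends",cast(C,[(275,222),(357,227)],.0215),"bed far corners",cast(C,[(247,136),(394,147)],.012))
out=cv2.resize(im[120:260,230:410],None,fx=4,fy=4); save("lipcrop",out)
E
```

```text
bench z -0.00034851290738918683 strip z 0.0025817597203265097
strip corners [[0.5519 0.32   0.003 ]
 [0.5519 0.2726 0.003 ]] [[0.4358 0.3215 0.013 ]
 [0.4359 0.2702 0.013 ]]
block top z 0.032448831565103614 n 382 rect ((482.387939453125, 296.1395263671875), (12.779539108276367, 29.71246337890625), 89.62680053710938)
leaf z 0.021090983318137996 bed z 0.011706791027825486
leaf box [[276. 175.]
 [360. 175.]
 [360. 226.]
 [276. 226.]] [[ 0.6668  0.0674  0.0215]
 [ 0.6669 -0.0223  0.0215]
 [ 0.6107 -0.0243  0.0215]
 [ 0.6106  0.0692  0.0215]] ((639.9864501953125, 23.120521545410156), (90.1815185546875, 56.584537506103516), 88.19110870361328)
lip ends [[ 0.6152  0.0701  0.0215]
 [ 0.6096 -0.021   0.0215]] bed far corners [[ 0.7067  0.098   0.012 ]
 [ 0.6956 -0.0589  0.012 ]]
```

View pics/lipcrop.png

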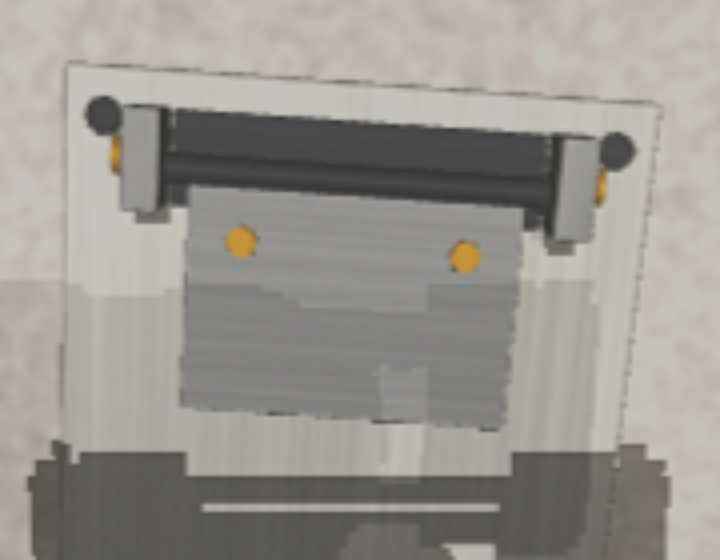

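Two estimates agree on the lip point: about (0.612, 0.0255), with the fixture yawed about -4°. The strip origin is (0.482, 0.296) at yaw about 0. Measured sizes (block 30x13, leaf 90 wide, heights 32/21/12 mm) match the description, so I'll grasp.

```bash
python3 - <<'E'
from h import *
np.set_printoptions(precision=4,suppress=True)
R1=np.diag([1.,-1,-1])
robot.goto([.482,.296,.14],R1); robot.servo_line([.482,.296,.008],R1,speed=.1)
robot.dwell(.2); print(robot.read_position(),robot.read_force())
robot.move_gripper(0.0); robot.dwell(.2)
print("grip",robot.read_grip_width()*88,robot.read_finger_force(),robot.read_force())
robot.servo_line([.482,.296,.10],R1,speed=.1); robot.dwell(.4)
print(robot.read_position(),robot.read_force(),robot.read_grip_width()*88,robot.read_t())
for n in ("wrist","side"):
    C=cam(n); im,d=robot.grab_frame(n); save("held_"+n,im); np.savez("held_"+n+".npz",im=im,d=d,T=C[3])
a=cv2.imread("pics/held_wrist.png"); b=cv2.imread("pics/held_side.png")
cv2.imwrite("pics/held.png",np.hstack([a[130:430,120:520],cv2.resize(b[100:300,150:417],(400,300))]))
E
```

```text
[0.4822 0.2962 0.0085] [-0.9599 -0.2285 -0.9585]
grip 13.936524930047169 29.990375339984894 [ 0.0756  0.5085 -0.3619]
[0.4819 0.2959 0.0997] [-0.0687  0.3603 -2.8352] 13.752925661292227 9.1333
```

View pics/held.png

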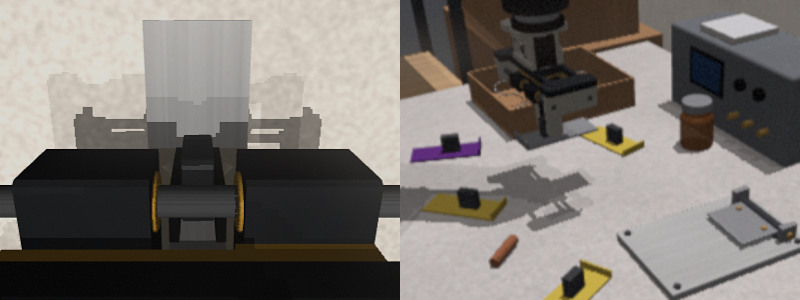

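The strip is held at 14 mm width by its block. Its nose corners in the wrist picture are at about (262,150) and (371,150). I'll measure the nose offset and tilt in hand, then approach.

```bash
cat >> h.py <<'E'
def tilt(C,d,box):
    P=world(C,d)[box[0]:box[1],box[2]:box[3]].reshape(-1,3); A=np.c_[P[:,:2],np.ones(len(P))]
    s=np.linalg.lstsq(A,P[:,2],rcond=None)[0]; return s[:2],np.median(P[:,2])
YAW=np.radians(-4.0); LIP=np.array([.612,.0255])
ex=np.array([np.cos(YAW),np.sin(YAW)]); ey=np.array([-ex[1],ex[0]])
RF=np.array([[ex[0],ey[0],0],[ex[1],ey[1],0],[0,0,1]])@np.diag([1.,-1,-1])
def pose(nx,y=0,z=.1): # TCP for nose nx past the lip
    return [*(LIP+ex*(nx-.070)+ey*y),z]
E
python3 - <<'E'
from h import *
np.set_printoptions(precision=4,suppress=True)
z=np.load("held_wrist.npz"); f,cx,cy,_=cam("wrist"); C=(f,cx,cy,z["T"])
print("tilt, z",tilt(C,z["d"],(160,220,270,362)),"nose",cast(C,[(262,150),(371,150)],.0942),robot.read_position())
robot.goto(pose(-.022,0,.10),RF); robot.servo_line(pose(-.022,0,.028),RF,speed=.08); robot.dwell(.4)
print(robot.read_position(),pose(-.022,0,.028),robot.read_force(),robot.read_t())
C=cam("wrist"); im,d=robot.grab_frame("wrist"); save("appr",im); np.savez("appr.npz",im=im,d=d,T=C[3])
print(tilt(C,d,(165,215,275,357)))
cv2.imwrite("pics/apprc.png",cv2.resize(cv2.imread("pics/appr.png")[20:220,180:460],None,fx=2.8,fy=2.8))
E
```

```text
tilt, z (array([ 0.2047, -0.0029]), np.float64(0.09431631748373326)) nose [[0.5517 0.3214 0.0942]
 [0.5517 0.2719 0.0942]] [0.482  0.296  0.0999]
[0.5203 0.032  0.0282] [np.float64(0.5202241073760961), np.float64(0.03191759558445953), 0.028] [-0.1323 -0.6278 -2.7933] 11.725
(array([ 0.3829, -0.03  ]), np.float64(0.022816471051719037))
```

View pics/apprc.png

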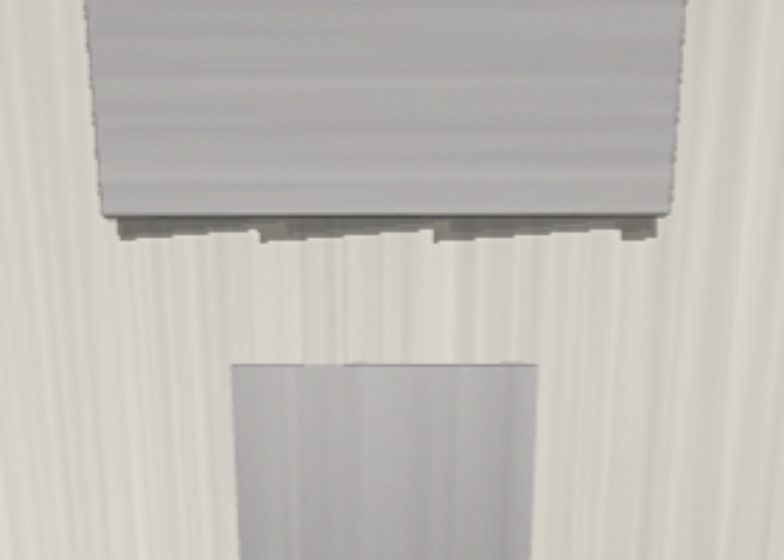

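The strip is square to the lip and centred. Lip corners are at crop (103,214)-(670,214) and nose corners at (232,365)-(538,364), with the centres within about 1 px. Now I'll lower to contact.

```bash
python3 - <<'E'
from h import *
np.set_printoptions(precision=4,suppress=True)
z=np.load("appr.npz"); f,cx,cy,_=cam("wrist"); C=(f,cx,cy,z["T"])
k=lambda u,v:(u/2.8+180,v/2.8+20)
for n,q in (("lip",cast(C,[k(103,214),k(670,214)],.0215)),("nose",cast(C,[k(232,365),k(538,364)],.0227))):
    m=q.mean(0)[:2]-LIP; print(n,"centre rel LIP",m@ex,m@ey,"width",np.linalg.norm(q[0]-q[1]))
print("tilt",tilt(C,z["d"],(153,185,275,357)))
F0=robot.read_force()[2]
for zz in np.arange(.0265,.016,-.0005):
    robot.servo_line(pose(-.022,0,zz),RF,speed=.02); robot.dwell(.1)
    F=np.array(robot.read_force()); 
    if zz<.0225: print(round(zz,4),robot.read_position()[2],F)
    if F[2]-F0>3: break
print(robot.read_t())
C=cam("wrist"); im,d=robot.grab_frame("wrist"); print(tilt(C,d,(160,185,275,357)))
E
```

```text
lip centre rel LIP 0.0005883039717729842 6.0079600797729246e-05 width 0.08904583165470328
nose centre rel LIP -0.02229714315833497 0.000303014954315195 width 0.049684056316071645
tilt (array([ 0.6387, -0.0512]), np.float64(0.022836920620909917))
0.0225 0.022485650407561154 [ 0.9622 -0.0522 -1.6325]
0.022 0.022007906404158773 [ 0.5351 -0.3899 -2.439 ]
0.0215 0.021476407215301162 [ 0.2756 -0.2444 -2.2833]
0.021 0.0210088204664244 [ 0.1658 -0.0228 -2.8012]
0.0205 0.020496749253292937 [ 0.2319  0.4714 -2.5539]
0.02 0.019997631525981784 [-0.6096  0.0847 -1.004 ]
0.0195 0.019958189176165944 [-2.4706 -0.0832  5.9044]
17.025
(array([ 0.726 , -0.0544]), np.float64(0.014544987039581764))
```

Contact is at TCP z of about 0.020 and the force is responding. I'll slide in with light pressure, checking force as I go, then press and look.

```bash
python3 - <<'E'
from h import *
np.set_printoptions(precision=4,suppress=True)
robot.servo_line(pose(-.022,0,.0199),RF,speed=.02)
zc=.0199
for nx in (-.010,-.002,.006,.014,.022,.0305):
    robot.servo_line(pose(nx,0,zc),RF,speed=.03); F=np.array(robot.read_force()); print(nx,zc,F,robot.read_position())
    if abs(F[0])>12: print("stop"); break
    zc += -.0001 if F[2]<-1 else (.0001 if F[2]>6 else 0)
for _ in range(8):
    robot.dwell(.3); F=np.array(robot.read_force()); print(zc,F)
    if F[2]>7: break
    zc-=.0002; robot.servo_line(pose(.0305,0,zc),RF,speed=.02)
print(robot.read_t(),robot.read_grip_width()*88,robot.read_finger_force())
C=cam("wrist"); im,d=robot.grab_frame("wrist"); save("in",im); np.savez("in.npz",im=im,d=d,T=C[3])
s,ds=robot.grab_frame("side"); save("in_s",s)
a=cv2.resize(cv2.imread("pics/in.png")[60:260,220:420],(400,400)); b=cv2.resize(cv2.imread("pics/in_s.png")[190:310,290:430],(400,343))
o=np.zeros((400,800,3),np.uint8); o[:,:400]=a; o[:343,400:]=b; cv2.imwrite("pics/inc.png",o)
P=world(C,d); print("leaf z near/far",np.median(P[160:170,290:340,2]),np.median(P[110:120,290:340,2]))
E
```

```text
-0.01 0.0199 [-2.4411 -0.5469  3.3502] [0.532  0.0308 0.02  ]
-0.002 0.0199 [-0.6448 -1.1258  3.8411] [0.5405 0.0304 0.02  ]
0.006 0.0199 [-3.2833 -0.7449  5.2678] [0.5478 0.0298 0.02  ]
0.014 0.0199 [-3.2933 -0.0581  4.2266] [0.5559 0.0293 0.02  ]
0.022 0.0199 [-3.1472 -0.1251  4.3704] [0.5639 0.0287 0.02  ]
0.0305 0.0199 [-3.7334 -0.8604  4.7883] [0.5723 0.0282 0.02  ]
0.0199 [-2.7879 -1.2613  4.7235]
0.019700000000000002 [-3.7223 -0.7647  6.2882]
0.019500000000000003 [-4.5373 -1.0898  8.9953]
21.375 13.991106021136567 29.99208837747574
leaf z near/far 0.021123732505517148 0.02117673469073486
```

View pics/inc.png

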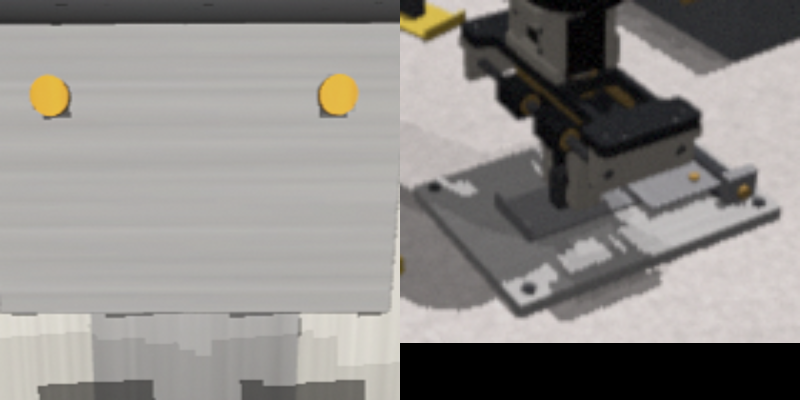

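The strip is under the level leaf, centred and square: strip edges at crop x=93 and 300, lip edge at y=313, leaf height 21 mm near and far. The strip presses on the bed with about 11 N, so I'll hand it in.

```bash
python3 - <<'E'
from rig import robot
robot.dwell(.3); print(robot.read_force()); print(robot.job_done())
E
```

```text
[-4.44555397 -0.05727426  8.47021695]
the job is handed in; nothing more can be done
None
```

I handed the job in with the long strip gripped, its plain end about 30 mm under the level leaf, central and square, and pressed on the bed with about 11 N; no verdict came back.

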